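# Load the tag tray into the laser marker

### The arm

A 6-joint arm with a two-finger parallel gripper is mounted at the origin on the work surface. World frame = base frame: x ahead of the robot, y to its left, z up, the work surface at z = 0. Lengths are in m, angles in rad, forces in N, time in s.
With the tool pointing down it reaches from about 0.375 to 0.9 m from the base axis. Payload 3.1 kg.
Tool frame: the origin (TCP) lies on the centre line of the jaws, within the pads' length; the fingertips stand 19 mm ahead of it and the grasp point (between the pads) is the TCP; z points along the fingers, y is the line along which they close (so a half turn about z gives the same grasp; the last joint's range is limited). The gripper opens to 87 mm and grips with 3 to 60 N. Pads are 19 mm wide; open, the fingers measure 117 mm over their backs; the gripper's body (75 mm by 190 mm) begins 51 mm behind the grasp point.
Start: joints at [-1.425, 0.527, 1.433, -0, 1.181, -0.178], TCP at [0.199, -0.592, 0.203] pointing down, gripper open.
Joint ranges: [-3.08, 3.08], [-0.75, 2.2], [0.22, 2.44], [-1.43, 4.57], [0, 2.65], [-2.85, 2.85]. Speed limits (rad/s): [2.79, 2.79, 3.14, 3.14, 3.14, 3.14].

### API

Orientations are given as a 3x3 rotation matrix whose columns are the frame's x, y, z axes.
In Python, from rig import arm gives the robot as it stands.
- The arm moves only by the tool arm_command, never from a script. Its argument "plan" is a list of rows, each a list of 2 entries, a list of its own where there are three numbers: the shift along the tool's x, y, z in cm, then the turn, a rotation vector about the tool's x, y, z in degrees. In form: [[[dx, dy, dz], [rx, ry, rz]], ...]. A call has exactly 10 rows; each row shifts and turns the commanded pose from where the row before left it, along the tool's axes as they then stand; what a row does not reach is not made up. A row lasts 1/12 s, in which the tool goes at most 41.7 mm and 7.16 degrees, less where a joint would pass 70% of its speed; a pose out of reach is approached as far as the arm can. A call with a gripper value outside its range is refused whole. "gripper" is the closure, from 0 (fully open) to 1 (shut), set as the call begins (left out, the last holds). The fingers move at their own pace and stop on an object; the grip force is fixed at half the most. Time passes only in rows, so rows that do not move let the fingers close, or fill a call up. It gives the time, the measured TCP pose, the force, the opening and the grip force at its end, in the units of the state.
- arm.observe(): the state, without advancing time (a new reading comes with each control period).
- arm.capture(name): name is "scene" or "top" or "wrist"; returns a dict with "image" (480x640x3 uint8, red, green, blue), "depth" (480x640 float32, m along the optical axis (not along the pixel's ray), 0 where there is no reading), "camera_matrix" (3x3 intrinsics, pixels), "k1" (the pictures are not rectified: a ray, as slopes to the right and down, at radius r is drawn at 1 + k1 r^2 times it, then the intrinsics apply), "position" and "orientation" of the camera in the world. Camera axes: x right, y down, z forward; pixel columns grow to the right and rows downward; lengths in m; the calibration is good to about 2 mm. A picture is of the moment at which its call begins.
- arm.close_job(): hands the job in; it is judged then, once.
The state is a dict: "t": time; "q": joint angles; "joint_vel": joint speeds; "tau": joint torques, N m; "position": TCP position; "orientation": TCP orientation; "force": force on the tool from outside, world axes, zero at the start; "moment": the same for the moment, N m; "grip_width": finger opening in m; "grasp_force": force on a finger pad.
Only numpy, scipy, OpenCV 4.12 (cv2) and the standard library are available. Lean on these libraries where they do the work, as an engineer would, in place of code of your own. Each camera call takes 0.05 s, during which the arm holds its last target. There are 200 camera calls.

### The job

The blue tray of brass tags is lying the wrong way round on the bench: turn it end for end and slide it, plain end first, into the laser marker's guide rails until its wide face plate is fully home against the rail ends. With the tray loaded, slide the marking head along its slide to the stop over the tray, and let go. Keep the brass tags in the tray and leave the other things on the bench where they are.

Things in the scene. Friction and masses are not known exactly. Their poses are not given: they have to be found in the camera images.
- tray: Loose blue tray, 0.24 to 0.4 kg, flat on the bench at the start with its nose roughly towards the robot (within 45 deg). Origin: centre of the underside of its 130 (x) x 96 (y) x 5 mm base plate; +x to the plain nose end that enters the rails, z up. On it four pockets, walls to 18 mm above the underside, 74 mm wide over all, so the base plate stands out 11 mm each side as a sliding flange
- tray_nose (a point): Middle of the lower edge of the tray's plain nose end, 65 mm from the tray's origin along its +x; same axes as the tray
- tray_fin (a point): Middle of the top edge of the tray's black lifting fin: 12 mm thick (y), 70 mm long (x), upright on the tray's middle line over the tray's origin, top 56 mm above the underside, free of the pocket walls from 18 mm up. The tray balances within 10 mm of the fin's middle, on the face plate side. Same axes as the tray
- face_plate (a point): Middle of the top edge of the upright aluminium face plate across the tray's rear (-x) end: 128 mm wide, 6 mm thick, top 32 mm above the tray's underside; its inner face is 65 mm from the tray's origin. Too wide to enter the rails
- bed_home (a point): Point on the white laser marker's bed where the tray's origin lies when home; the flat bed top is here, 35 mm above the bench. +x = direction of insertion (away from the robot, within 15 deg), y left, z up; the tray's axes are then parallel to these. The machine is fixed; its base spans x -130 to 200, y -91 to 275 mm about this point, with a low control panel (43 mm high) at the front left
- rail_mouth (a point): Midway between the front ends of the two dark steel guide rails, on the bed top, 65 mm in front (-x) of bed_home, same axes. Rails run 135 mm along +x, 101 mm apart, flared to about 112 mm over the first 20 mm. From 20 mm in, lips hang 8 mm inward over the tray's flange, undersides 10 mm and tops 15 mm above the bed: no lowering in from above. The bed reaches 60 mm out in front, 150 mm wide
- head_bar (a point): Middle of the steel grab bar on the black marking head: 12 x 12 mm in section, 70 mm long along the marker's x, 304 mm above the bench, 36 mm clear over the head's top, on a post at each end (50 mm clear between). Head 95 (x) x 85 (y) mm, lens 158 mm above the bench, on a column 150 mm behind it that rides on the slide. At the stop the bar is over x -5, y 0 mm of bed_home
- head (a joint): Position of the marking head on its slide, in m: 0 = parked at the left end (+y of the marker, 170 mm from over the tray), growing as the head moves to the right (-y of the marker); 0.170 = against the stop, over the tray. Starts between 0 and 0.025. Needs about 3 to 5 N to move, stays where it is left
- tag1: Loose brass tag blank 46 x 20 x 3 mm, 22 g, lying in a tray pocket 13 mm deep and slightly larger; origin at its underside's centre
- tag2: Same kind of tag, in another pocket
- tag3: Same kind of tag, in another pocket
- tag4: Same kind of tag, in another pocket
- bench_block: Bystander: steel block 90 x 90 x 25 mm, origin under its centre
- charcoal: Bystander: black block 75 x 50 x 35 mm, origin under its centre
- pickle_bowl: Bystander: white ceramic bowl, 116 mm across, 48 mm high, origin under its centre
- flux_jar: Bystander: small jar 48 mm across, 55 mm high, origin under its centre
- screwdriver: Bystander: screwdriver lying in front of the robot, 170 mm long
- findings_tin: Bystander: shallow brass dish 80 mm across, 25 mm high, origin under its centre

How it is judged:
By the outcome, as a careful person would: the job done as asked, in the order asked, and still so for the second after the job is handed in, with the robot touching nothing.
It also fails if it takes over 66 s, if anything falls off the work surface, if the arm or the gripper's body presses on something with over 40 N, if the wrist force passes 120 N, or if a joint passes its speed limit or range.

## Working session

There is one attempt and no reset: what is moved stays moved. The work goes in short steps, Python scripts to look and compute and a tool call to move; the robot and the scene stay as the last step left them, time stands still between calls to the robot, and variables do not carry over. Pictures are saved under pics/ and viewed, at most 10 in all, crops included, and the job is handed in when it is done.

Besides the shell and the picture viewer there is one more tool, called after "Request:" by a JSON object that holds its "api" and its "payload", one argument or row to a line. arm_command: Moves the arm, as the interface text tells. Its arguments: {"type":"object","properties":{"plan":{"type":"array"},"gripper":{"type":"number"}},"required":["plan"]}

```bash
mkdir -p pics; cat > h.py <<'E'
import numpy as np, cv2, pickle
from rig import arm
def cap(n,fn=None):
    c=arm.capture(n)
    pickle.dump(c,open(f'{n}.pkl','wb'))
    if fn: cv2.imwrite('pics/'+fn,c['image'][:,:,::-1])
    return c
def load(n): return pickle.load(open(f'{n}.pkl','rb'))
def ray(c,u,v):
    K=np.array(c['camera_matrix']);k=c['k1']
    d=cv2.undistortPoints(np.array([[[u,v]]],float),K,np.array([k,0,0,0.]))[0,0]
    return d
def p3(c,u,v,z=None):
    d=ray(c,u,v);R=np.array(c['orientation']);t=np.array(c['position'])
    w=R@np.array([d[0],d[1],1.])
    if z is None: return t+w*c['depth'][int(round(v)),int(round(u))]
    return t+w*(z-t[2])/w[2]
def cloud(c):
    K=np.array(c['camera_matrix']);vv,uu=np.mgrid[0:480,0:640]
    d=cv2.undistortPoints(np.stack([uu,vv],-1).reshape(-1,1,2).astype(float),K,np.array([c['k1'],0,0,0.])).reshape(480,640,2)
    P=np.concatenate([d,np.ones((480,640,1))],-1)*c['depth'][...,None]
    return P@np.array(c['orientation']).T+np.array(c['position'])
E
python3 - <<'E'
from h import *
print(arm.observe())
for n in('scene','top'):
    c=cap(n,n+'1.png');print(n,c['position'],c['orientation'],c['k1'])
E
```

```text
{'t': 0.0, 'q': array([-1.42449812e+00,  5.28444145e-01,  1.43388907e+00, -5.67585225e-06,
        1.18139383e+00, -1.78502248e-01]), 'joint_vel': array([-2.10701951e-03, -3.07332451e-04, -8.36871895e-04, -1.07865934e-04,
        4.62198697e-04,  6.25572052e-05]), 'tau': array([-9.03128512e-04, -4.40043783e+01, -1.76590240e+01,  6.31198031e-02,
        5.82508149e-02, -1.52128173e-04]), 'position': array([ 0.19936126, -0.59154294,  0.20198942]), 'orientation': array([[ 9.47713794e-01,  3.19121394e-01, -3.16339524e-04],
       [ 3.19121332e-01, -9.47711517e-01,  2.11082354e-03],
       [ 3.73810339e-04, -2.10140727e-03, -9.99997722e-01]]), 'force': array([-0.18934847, -0.5481195 , -0.29483382]), 'moment': array([-0.01360805, -0.03817516, -0.00495077]), 'grasp_force': 0.0, 'grip_width': 0.08677068919193599}
scene [ 1.22860056 -0.33831962  1.25951338] [[ 0.27278698  0.78341291 -0.55843663]
 [ 0.96205214 -0.22607784  0.15278904]
 [-0.00655324 -0.57892401 -0.81535516]] -0.04847659437604555
top [ 0.38682846 -0.10619781  1.42343798] [[-0.02675175 -0.99534011  0.09264131]
 [-0.99964042  0.02646646 -0.00430705]
 [ 0.00183509 -0.09272321 -0.99569023]] 0.04060511245938241
```

View pics/scene1.png

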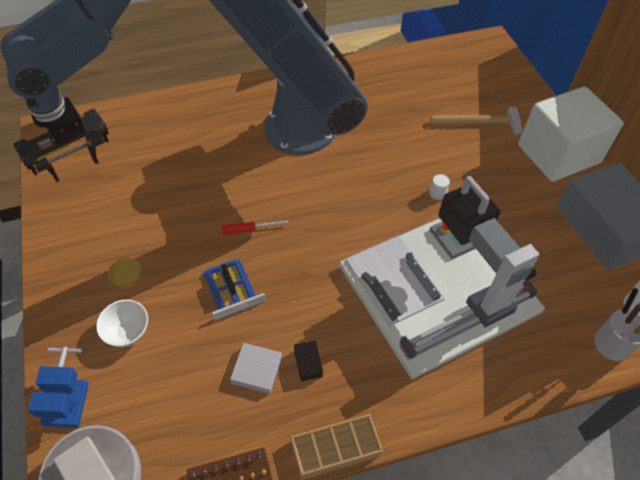

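View pics/top1.png

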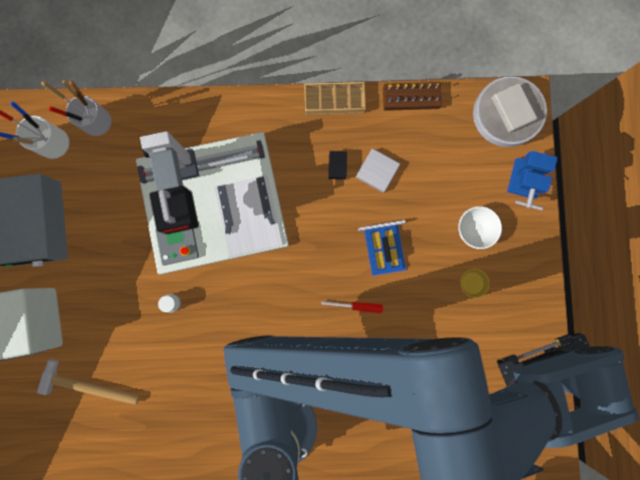

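The scene view shows the tray at about (232,288) with its face plate on the far side, and the marker at about (440,290). In the top view the tray is at (385,247), with the face plate at (383,226). The rails are at (225,205) and (263,200), and the head bar at (167,205). I'll enlarge the top view.

```bash
python3 - <<'E'
from h import *
c=load('top');im=c['image'][120:290,130:420,::-1]
cv2.imwrite('pics/crop1.png',cv2.resize(im,None,fx=2.75,fy=2.75,interpolation=cv2.INTER_CUBIC))
for n in('top','scene'):
    c=load(n);P=cloud(c);I=c['image'].astype(int)
    b=(I[...,2]>I[...,0]+40)&(I[...,2]>I[...,1]+25)&(P[...,2]<.06)&(P[...,2]>-.02)&(P[...,0]>.3)&(P[...,0]<.75)&(P[...,1]<0)&(P[...,1]>-.4)
    q=P[b];r=cv2.minAreaRect((q[:,:2]*1000).astype(np.float32));print(n,b.sum(),r,np.percentile(q[:,2],[5,50,95]))
    f=(P[...,2]>.045)&(P[...,2]<.07)&(np.hypot(P[...,0]-q[:,0].mean(),P[...,1]-q[:,1].mean())<.08)
    print('fin',f.sum(),P[f].mean(0),cv2.minAreaRect((P[f][:,:2]*1000).astype(np.float32)))
    # face plate
    f=(P[...,2]>.024)&(P[...,2]<.04)&(P[...,0]>q[:,0].mean()+.04)&(np.hypot(P[...,0]-q[:,0].mean(),P[...,1]-q[:,1].mean())<.11)
    print('plate',f.sum(),P[f].mean(0),cv2.minAreaRect((P[f][:,:2]*1000).astype(np.float32)))
    # head bar
    f=(P[...,2]>.292)&(P[...,2]<.325)&(P[...,1]>.1)&(P[...,0]>.3)&(P[...,1]<.6)&(P[...,0]<.8)
    print('bar?',f.sum(),P[f].mean(0),cv2.minAreaRect((P[f][:,:2]*1000).astype(np.float32)))
E
```

```text
top 883 ((469.68011474609375, -306.45709228515625), (128.82765197753906, 95.06788635253906), 8.25897216796875) [0.00011377 0.0097328  0.02276284]
fin 123 [ 0.46837964 -0.30553755  0.05395128] ((468.7191467285156, -305.720703125), (67.73584747314453, 11.747122764587402), 8.027425765991211)
plate 109 [ 0.53575203 -0.29928436  0.03081817] ((529.8413696289062, -298.1040954589844), (18.912389755249023, 126.43009185791016), 7.893092155456543)
bar? 202 [0.56462944 0.21856854 0.30752075] ((564.4495849609375, 219.3870086669922), (72.31928253173828, 12.926498413085938), 10.736506462097168)
scene 693 ((468.4000549316406, -309.83984375), (122.16449737548828, 94.71733856201172), 7.660660266876221) [0.00153651 0.00948688 0.02085569]
fin 146 [ 0.47397697 -0.30858944  0.05489058] ((472.03631591796875, -308.2202453613281), (69.3629150390625, 12.322965621948242), 7.729242324829102)
plate 224 [ 0.53822953 -0.30128993  0.03020447] ((525.0965576171875, -300.78948974609375), (41.02737045288086, 127.42408752441406), 5.678267002105713)
bar? 255 [0.57081614 0.21669509 0.30520769] ((568.7067260742188, 217.8493194580078), (69.95850372314453, 15.55558967590332), 13.144753456115723)
```

View pics/crop1.png

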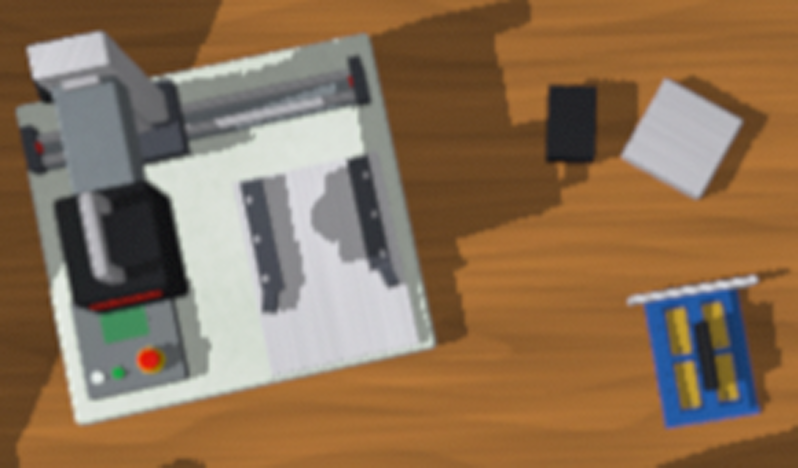

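The crop shows the rails at crop (263,245) and (372,220), with the bed slab between and in front of them. The tray has its plate at the top and its nose at the bottom, and the head bar is at (97,235). Next I'll measure the rails.

```bash
python3 - <<'E'
from h import *
for n in('top','scene'):
    c=load(n);P=cloud(c);I=c['image'].astype(int);print(n)
    reg=(P[...,0]>.4)&(P[...,0]<.8)&(P[...,1]>-.1)&(P[...,1]<.5)
    f=reg&(P[...,2]>.0435)&(P[...,2]<.058)&(I.max(-1)<130)&(P[...,1]<.16)
    k,L,S,C=cv2.connectedComponentsWithStats(f.astype(np.uint8))
    for i in range(1,k):
        if S[i,4]>60:
            q=P[L==i];print(S[i],q[:,2].mean().round(4),cv2.minAreaRect((q[:,:2]*1000).astype(np.float32)))
    # base of machine: points in z 0.01..0.045
    f=reg&(P[...,2]>.025)&(P[...,2]<.047)
    q=P[f];r=cv2.minAreaRect((q[:,:2]*1000).astype(np.float32));print('base',r,cv2.boxPoints(r).round(0).tolist())
    print(np.histogram(q[:,2],bins=10))
E
```

```text
top
[214 145  43  12 132] 0.0479 ((752.1309814453125, 101.13937377929688), (11.604764938354492, 119.10651397705078), 10.573805809020996)
[256 176  19  48 350] 0.0492 ((610.9766235351562, 22.972822189331055), (133.22593688964844, 24.674327850341797), 12.396334648132324)
[218 185  15  49 328] 0.0496 ((589.593994140625, 128.52735900878906), (132.2170867919922, 22.08449363708496), 10.491766929626465)
base ((613.689697265625, 172.15060424804688), (329.95648193359375, 365.1940002441406), 11.012578964233398) [[417.0, 320.0], [487.0, -39.0], [811.0, 24.0], [741.0, 383.0]]
(array([1680, 1466, 1202, 1038, 1035,  802,  450,  401,  389,  428]), array([0.02500058, 0.0272002 , 0.02939982, 0.03159944, 0.03379906,
       0.03599868, 0.0381983 , 0.04039793, 0.04259755, 0.04479717,
       0.04699679]))
scene
[406 253  35  47 430] 0.0494 ((593.1185302734375, 126.78640747070312), (136.0691680908203, 25.356456756591797), 9.137103080749512)
[362 272  40  47 510] 0.0496 ((615.3794555664062, 21.160381317138672), (132.4298858642578, 26.213459014892578), 11.948464393615723)
[413 326  48  26 218] 0.0472 ((754.8709106445312, 97.1126708984375), (10.960792541503906, 126.67996215820312), 10.714054107666016)
base ((619.7916259765625, 168.56497192382812), (330.09771728515625, 365.6082763671875), 10.81224250793457) [[423.0, 317.0], [492.0, -42.0], [816.0, 20.0], [748.0, 379.0]]
(array([2652, 2009, 1206, 1223, 1446,  960,  459,  290,  363,  464]), array([0.0250008 , 0.02720071, 0.02940062, 0.03160053, 0.03380044,
       0.03600035, 0.03820026, 0.04040017, 0.04260007, 0.04479998,
       0.04699989]))
```

Request:
{"api": "arm_command", "payload": {
  "plan": [
    [[1.5,-0.8,0],[0,0,0]],
    [[3.4,-1.8,0],[0,0,0]],
    [[3.4,-1.8,0],[0,0,0]],
    [[3.4,-1.8,0],[0,0,0]],
    [[3.4,-1.8,0],[0,0,0]],
    [[3.4,-1.8,0],[0,0,0]],
    [[3.4,-1.8,0],[0,0,0]],
    [[3.4,-1.8,0],[0,0,0]],
    [[3.4,-1.8,0],[0,0,5]],
    [[3.0,-1.8,0],[0,0,5.5]]
  ],
  "gripper": 0
}}

```text
t: 0.93
position: [0.4489, -0.3285, 0.2028]
orientation: [[0.99, 0.138, -0.001], [0.138, -0.99, 0.002], [-0.0, -0.002, -1.0]]
force: [-0.3, -0.5, 0.2]
grip_width: 0.087
grasp_force: 0.0
```

```bash
cat >> h.py <<'E'
def st():
    s=arm.observe();R=np.array(s['orientation'])
    print('t %.2f'%s['t'],'p',np.round(s['position'],4),'yaw %.2f'%np.degrees(np.arctan2(R[1,0],R[0,0])),'z',R[:,2].round(3),'F',np.round(s['force'],1),'M',np.round(s['moment'],2),'w %.4f gf %.1f'%(s['grip_width'],s['grasp_force']),'q',np.round(s['q'],2))
    return s
def rel(s,tgt,yaw=None):
    R=np.array(s['orientation']);print('tool cm',(R.T@(np.array(tgt)-s['position'])*100).round(2),'rz',None if yaw is None else -round((yaw-np.degrees(np.arctan2(R[1,0],R[0,0]))+180)%360-180,2))
E
python3 - <<'E'
from h import *
s=st();c=cap('wrist','w1.png');R=np.array(s['orientation'])
print('cam in tool',R.T@(np.array(c['position'])-s['position']),R.T@np.array(c['orientation']))
P=cloud(c);I=c['image'].astype(int)
f=(P[...,2]>.045)&(P[...,2]<.075)&(np.hypot(P[...,0]-.47,P[...,1]+.307)<.09)&(P[...,1]<-.2)
print('fin',f.sum(),P[f].mean(0),cv2.minAreaRect((P[f][:,:2]*1000).astype(np.float32)))
b=(I[...,2]>I[...,0]+40)&(I[...,2]>I[...,1]+25)&(P[...,2]<.03)
q=P[b];print('blue',b.sum(),cv2.minAreaRect((q[:,:2]*1000).astype(np.float32)),np.percentile(q[:,2],[5,50,95]))
f=(P[...,2]>.026)&(P[...,2]<.038)&(P[...,0]>.52)&(np.hypot(P[...,0]-.47,P[...,1]+.307)<.11)
if f.sum(): print('plate',f.sum(),P[f].mean(0),cv2.minAreaRect((P[f][:,:2]*1000).astype(np.float32)))
E
```

```text
t 0.93 p [ 0.4489 -0.3285  0.2028] yaw 7.91 z [-0.001  0.002 -1.   ] F [-0.3 -0.5  0.2] M [ 0.01 -0.03 -0.02] w 0.0870 gf 0.0 q [-0.83  0.44  1.61  0.    1.1   0.6 ]
cam in tool [ 0.06908359  0.00024862 -0.18216148] [[-2.20136735e-04 -9.67886459e-01 -2.51387657e-01]
 [ 9.99999489e-01 -4.61187782e-04  8.99967761e-04]
 [-9.87003525e-04 -2.51387330e-01  9.67886066e-01]]
fin 874 [ 0.47220839 -0.30902226  0.05580686] ((470.7223815917969, -308.8517761230469), (68.61279296875, 11.815326690673828), 7.471634864807129)
blue 5698 ((470.2810974121094, -308.4685363769531), (130.02601623535156, 96.69595336914062), 7.855493545532227) [0.0043222  0.00661564 0.01924309]
plate 770 [ 0.537374   -0.30040798  0.03194936] ((537.7120361328125, -299.8413391113281), (6.497934818267822, 126.56346893310547), 7.424795627593994)
```

View pics/w1.png

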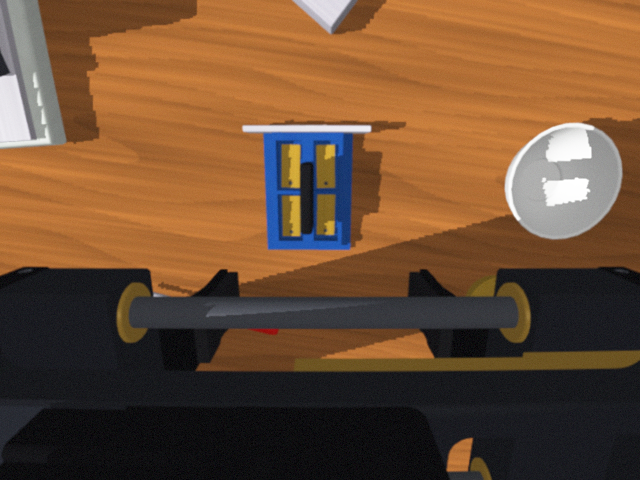

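The wrist view shows the tray at (308,190), with its fin at (307,198) and its plate at (307,128). The sizes match what was given. Fin at (0.4705, -0.3088), yaw 7.7°. I'll descend now.

Request:
{"api": "arm_command", "payload": {
  "plan": [
    [[1.4,-0.8,1.5],[0,0,0.2]],
    [[1.47,-0.87,3],[0,0,0]],
    [[0,0,3],[0,0,0]],
    [[0,0,3],[0,0,0]],
    [[0,0,2.5],[0,0,0]],
    [[0,0,1.5],[0,0,0]],
    [[0,0,1.0],[0,0,0]],
    [[0,0,0.6],[0,0,0]],
    [[0,0,0],[0,0,0]],
    [[0,0,0],[0,0,0]]
  ]
}}

```text
t: 1.82
position: [0.4743, -0.3117, 0.0425]
orientation: [[0.99, 0.138, 0.001], [0.138, -0.99, -0.001], [0.001, 0.001, -1.0]]
force: [-0.2, -0.4, 0.4]
grip_width: 0.0871
grasp_force: 0.0
```

Request:
{"api": "arm_command", "payload": {
  "plan": [
    [[0,0,0],[0,0,0]],
    [[0,0,0],[0,0,0]],
    [[0,0,0],[0,0,0]],
    [[0,0,0],[0,0,0]],
    [[0,0,0],[0,0,0]],
    [[0,0,0],[0,0,0]],
    [[0,0,0],[0,0,0]],
    [[0,0,0],[0,0,0]],
    [[0,0,0],[0,0,0]],
    [[0,0,0],[0,0,0]]
  ],
  "gripper": 1
}}

```text
t: 2.65
position: [0.4739, -0.3115, 0.0419]
orientation: [[0.99, 0.138, -0.0], [0.138, -0.99, 0.0], [-0.0, -0.0, -1.0]]
force: [-0.3, 0.2, 0.6]
grip_width: 0.0282
grasp_force: 0.0
```

```bash
python3 -c "
from h import *
st()"
```

```text
t 2.65 p [ 0.4739 -0.3115  0.0419] yaw 7.91 z [-0.  0. -1.] F [-0.3  0.2  0.6] M [ 0.02  0.06 -0.01] w 0.0282 gf 0.0 q [-0.78  0.68  1.7   0.    0.76  0.65]
```

Request:
{"api": "arm_command", "payload": {
  "plan": [
    [[0,-0.3,0],[0,0,0]],
    [[0,0,0],[0,0,0]],
    [[0,0,0],[0,0,0]],
    [[0,0,0],[0,0,0]],
    [[0,0,0],[0,0,0]],
    [[0,0,0],[0,0,0]],
    [[0,0,0],[0,0,0]],
    [[0,0,0],[0,0,0]],
    [[0,0,-0.5],[0,0,0]],
    [[0,0,-1],[0,0,0]]
  ]
}}

```text
t: 3.48
position: [0.4728, -0.3079, 0.0564]
orientation: [[0.99, 0.138, -0.002], [0.138, -0.99, 0.002], [-0.002, -0.002, -1.0]]
force: [0.3, -0.1, -0.3]
grip_width: 0.0004
grasp_force: 0.0
```

```bash
python3 - <<'E'
from h import *
s=st();c=cap('wrist');P=cloud(c);T=(P-s['position'])@np.array(s['orientation']);I=c['image'].astype(int)
# plate in tool frame
f=(T[...,0]>.04)&(T[...,0]<.09)&(abs(T[...,1])<.08)&(T[...,2]>-.005)&(T[...,2]<.02)
q=T[f];print('plate',f.sum(),np.median(q,0),cv2.minAreaRect((q[:,:2]*1000).astype(np.float32)))
E
```

```text
t 3.48 p [ 0.4728 -0.3079  0.0564] yaw 7.90 z [-0.002  0.002 -1.   ] F [ 0.3 -0.1 -0.3] M [ 0.03  0.04 -0.05] w 0.0004 gf 0.0 q [-0.78  0.66  1.7  -0.    0.78  0.66]
plate 0 [nan nan nan] ((0.0, 0.0), (0.0, 0.0), 0.0)
  return _methods._mean(a, axis=axis, dtype=dtype,
  ret = um.true_divide(
```

The gripper shut on nothing, so I'll look.

```bash
python3 - <<'E'
from h import *
c=load('wrist');t=cap('top');s=cap('scene')
a=c['image'];b=cv2.resize(s['image'][220:380,140:340],(400,320),interpolation=cv2.INTER_CUBIC)
d=cv2.resize(t['image'][180:320,320:495],(400,320),interpolation=cv2.INTER_CUBIC)
o=np.vstack([cv2.resize(a[:240],(800,300))[:280],np.hstack([b,d])])
cv2.imwrite('pics/chk1.png',o[:,:,::-1])
E
```

```text
(no output)
```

View pics/chk1.png

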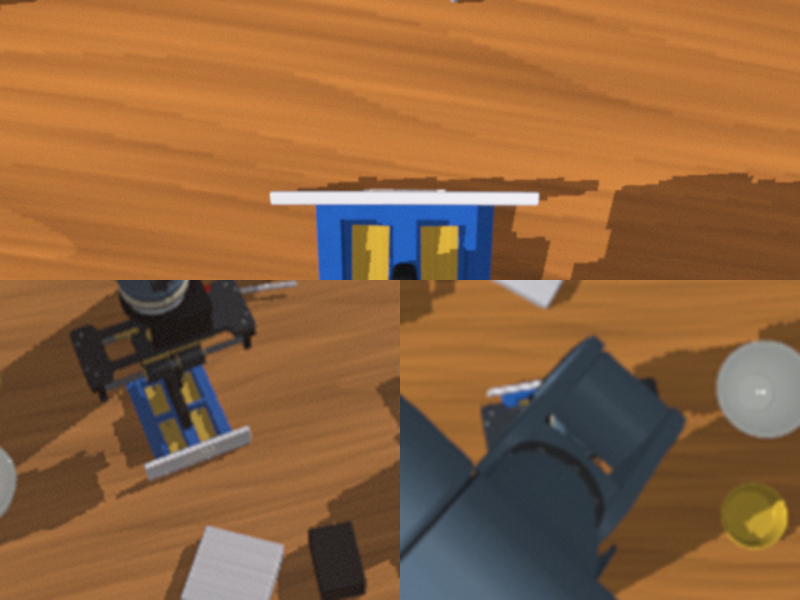

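The wrist strip shows the plate at (405,198), with the tray apparently undisturbed. The scene crop shows the closed fingers at the near end of the fin. I'll remeasure.

```bash
python3 - <<'E'
from h import *
s=st();c=load('wrist');P=cloud(c)
f=(P[...,2]>.02)&(P[...,2]<.04)&(P[...,0]>.51)&(np.hypot(P[...,0]-.47,P[...,1]+.307)<.12)
q=P[f];r=cv2.minAreaRect((q[:,:2]*1000).astype(np.float32));print(f.sum(),q[:,2].mean(),r,cv2.boxPoints(r).round(0).tolist())
c=load('scene');P=cloud(c)
f=(P[...,2]>.046)&(P[...,2]<.064)&(np.hypot(P[...,0]-.47,P[...,1]+.307)<.09)
q=P[f];r=cv2.minAreaRect((q[:,:2]*1000).astype(np.float32));print('fin+',f.sum(),q.mean(0),r,cv2.boxPoints(r).round(0).tolist())
E
```

```text
t 3.63 p [ 0.4743 -0.3093  0.0582] yaw 7.91 z [ 0.002 -0.002 -1.   ] F [ 1.1 -0.3 -0.8] M [-0.    0.04 -0.03] w 0.0005 gf 0.0 q [-0.78  0.65  1.7   0.    0.78  0.66]
2282 0.03191827396870526 ((528.5523681640625, -300.2503967285156), (25.84911346435547, 128.11944580078125), 7.071091651916504) [[508.0, -238.0], [524.0, -365.0], [549.0, -362.0], [533.0, -235.0]]
fin+ 81 [ 0.48984956 -0.30665312  0.05445229] ((487.636474609375, -306.796875), (38.19755935668945, 12.210766792297363), 6.128741264343262) [[468.0, -303.0], [469.0, -315.0], [507.0, -311.0], [506.0, -299.0]]
```

```bash
python3 - <<'E'
from h import *
c=load('scene');P=cloud(c);I=c['image'];print(c['camera_matrix'][0])
for v in range(258,298,3):
    print(v,[(u,tuple((P[v,u]*1000).round().astype(int)),I[v,u].max()) for u in range(222,242,4)])
def proj(c,p):
    R=np.array(c['orientation']);x=R.T@(np.array(p)-c['position']);
    return cv2.projectPoints(x.reshape(1,3),np.zeros(3),np.zeros(3),np.array(c['camera_matrix']),np.array([c['k1'],0,0,0.]))[0].ravel()
print(proj(c,[.474,-.309,.058]),proj(c,[.474,-.309,.039]),proj(c,[.4705,-.3088,.056]))
E
```

```text
[603.87966752   0.         300.28225847]
258 [(222, (np.int64(502), np.int64(-314), np.int64(174)), np.uint8(76)), (226, (np.int64(476), np.int64(-305), np.int64(132)), np.uint8(30)), (230, (np.int64(504), np.int64(-298), np.int64(169)), np.uint8(45)), (234, (np.int64(509), np.int64(-290), np.int64(174)), np.uint8(53)), (238, (np.int64(509), np.int64(-281), np.int64(170)), np.uint8(43))]
261 [(222, (np.int64(508), np.int64(-316), np.int64(171)), np.uint8(41)), (226, (np.int64(509), np.int64(-308), np.int64(170)), np.uint8(65)), (230, (np.int64(514), np.int64(-299), np.int64(174)), np.uint8(60)), (234, (np.int64(513), np.int64(-291), np.int64(168)), np.uint8(36)), (238, (np.int64(508), np.int64(-282), np.int64(158)), np.uint8(39))]
264 [(222, (np.int64(513), np.int64(-317), np.int64(167)), np.uint8(44)), (226, (np.int64(515), np.int64(-309), np.int64(168)), np.uint8(52)), (230, (np.int64(486), np.int64(-299), np.int64(118)), np.uint8(41)), (234, (np.int64(512), np.int64(-292), np.int64(156)), np.uint8(55)), (238, (np.int64(418), np.int64(-276), np.int64(7)), np.uint8(135))]
267 [(222,
[... 3169 characters left out ...]
226, (np.int64(494), np.int64(-322), np.int64(8)), np.uint8(108)), (230, (np.int64(496), np.int64(-313), np.int64(7)), np.uint8(81)), (234, (np.int64(505), np.int64(-304), np.int64(18)), np.uint8(90)), (238, (np.int64(501), np.int64(-295), np.int64(7)), np.uint8(158))]
297 [(222, (np.int64(500), np.int64(-333), np.int64(9)), np.uint8(105)), (226, (np.int64(502), np.int64(-324), np.int64(7)), np.uint8(105)), (230, (np.int64(507), np.int64(-315), np.int64(12)), np.uint8(90)), (234, (np.int64(511), np.int64(-306), np.int64(16)), np.uint8(148)), (238, (np.int64(512), np.int64(-296), np.int64(13)), np.uint8(105))]
[227.41277686 274.83616601] [228.26243409 279.0469826 ] [227.27851703 274.03114775]
```

```bash
python3 - <<'E'
from h import *
s=st();c=load('wrist');P=cloud(c)
R=np.array(s['orientation']);T=(P-np.array([.4728,-.3079,.0564]))@R
f=(abs(T[...,0])<.03)&(abs(T[...,1])<.03)&(c['depth']>0)
vs,us=np.where(f);print(vs.min(),vs.max(),us.min(),us.max())
for v in range(250,345,6): print(v,(T[v,[308,314,320,326]]*1000).round().astype(int).tolist())
c=load('scene');P=cloud(c)
for u in (225,227,229,231,233): print(u,[(v,*(P[v,u]*1000).round().astype(int).tolist()) for v in range(270,280)])
E
```

```text
t 3.63 p [ 0.4743 -0.3093  0.0582] yaw 7.91 z [ 0.002 -0.002 -1.   ] F [ 1.1 -0.3 -0.8] M [-0.    0.04 -0.03] w 0.0005 gf 0.0 q [-0.78  0.65  1.7   0.    0.78  0.66]
210 479 119 490
250 [[3, -10, 44], [15, -5, 2], [16, -1, -1], [16, 2, 1]]
256 [[0, -10, 38], [12, -5, 1], [12, -1, 1], [12, 2, 1]]
262 [[-7, -10, 47], [9, -5, -1], [9, -1, 0], [9, 2, 0]]
268 [[-12, -11, 48], [5, -5, 1], [5, -1, 1], [5, 2, 0]]
274 [[12, -7, -28], [10, -4, -24], [10, -1, -23], [10, 2, -23]]
280 [[12, -6, -36], [10, -4, -30], [10, -1, -32], [10, 2, -32]]
286 [[35, -3, -99], [11, -4, -40], [11, -1, -40], [11, 2, -40]]
292 [[33, -3, -98], [10, -3, -45], [10, -1, -45], [10, 2, -46]]
298 [[34, -3, -103], [34, -1, -104], [34, 0, -103], [34, 2, -104]]
304 [[33, -3, -106], [34, -1, -107], [34, 0, -106], [34, 2, -107]]
310 [[32, -3, -107], [32, -1, -107], [32, 0, -107], [32, 2, -107]]
316 [[31, -3, -107], [31, -1, -107], [31, 0, -108], [31, 2, -108]]
322 [[29, -3, -107], [30, -1, -108], [29, 0, -107], [29, 2, -107]]
328 [[27, -3, -107], [27, -1, -106], [27, 0, -106], [27, 2, -106]]
334 [[12, -4, -83], [4, -3, -70],
[... 503 characters left out ...]
, -312, 58), (279, 481, -312, 52)]
229 [(270, 486, -304, 96), (271, 487, -304, 93), (272, 485, -305, 86), (273, 482, -305, 77), (274, 474, -305, 60), (275, 473, -305, 54), (276, 479, -306, 60), (277, 480, -307, 57), (278, 479, -307, 52), (279, 484, -308, 55)]
231 [(270, 484, -299, 91), (271, 487, -300, 91), (272, 485, -300, 83), (273, 486, -301, 82), (274, 442, -299, 7), (275, 448, -300, 11), (276, 449, -300, 9), (277, 481, -302, 56), (278, 484, -303, 57), (279, 484, -303, 52)]
233 [(270, 434, -292, 10), (271, 434, -292, 6), (272, 436, -293, 3), (273, 440, -294, 7), (274, 446, -294, 11), (275, 444, -295, 4), (276, 450, -295, 9), (277, 452, -296, 7), (278, 453, -296, 5), (279, 460, -297, 11)]
```

The fingertips measure about 20 mm behind the reported TCP, not 19 mm ahead. Both the wrist and scene depth show this, so the first close passed over the fin. The true grasp point is therefore about 39 mm above the reported z. I'll half-open and go lower to match.

Request:
{"api": "arm_command", "payload": {
  "plan": [
    [[0,-0.1,0],[0,0,0]],
    [[0,0,0],[0,0,0]],
    [[0,0,0],[0,0,0]],
    [[0,0,0],[0,0,0]],
    [[0,0,0],[0,0,0]],
    [[0,0,1],[0,0,0]],
    [[0,0,1],[0,0,0]],
    [[0,0,1],[0,0,0]],
    [[0,0,0.8],[0,0,0]],
    [[0,0,0.5],[0,0,0]]
  ],
  "gripper": 0.5
}}

```text
t: 4.47
position: [0.4726, -0.3069, 0.012]
orientation: [[0.99, 0.138, -0.002], [0.138, -0.99, 0.002], [-0.002, -0.002, -1.0]]
force: [1.2, 0.1, 0.7]
grip_width: 0.043
grasp_force: 0.0
```

```bash
python3 - <<'E'
from h import *
s=st();c=cap('wrist');P=cloud(c);T=(P-s['position'])@np.array(s['orientation'])
f=(abs(T[...,0]-.010)<.004)&(abs(T[...,1])<.045)&(T[...,2]<-.005)&(T[...,2]>-.05)
q=T[f];print(f.sum(),np.percentile(q[:,2],[50,95,99,100]),'L/R inner',q[q[:,1]<0][:,1].max() if (q[:,1]<0).any() else 0,q[q[:,1]>0][:,1].min() if (q[:,1]>0).any() else 0)
cs=cap('scene')
o=np.hstack([cv2.resize(c['image'][130:370,200:440],(400,400)),cv2.resize(cs['image'][235:325,185:275],(400,400),interpolation=cv2.INTER_CUBIC)])
cv2.imwrite('pics/chk2.png',o[:,:,::-1])
E
```

```text
t 4.47 p [ 0.4726 -0.3069  0.012 ] yaw 7.91 z [-0.002  0.002 -1.   ] F [1.2 0.1 0.7] M [ 0.06  0.01 -0.05] w 0.0430 gf 0.0 q [-0.77  0.73  1.72 -0.    0.69  0.66]
1780 [-0.03959053 -0.00627314 -0.00563744 -0.00505358] L/R inner -0.0001281807772570919 0.00030280441314476834
```

View pics/chk2.png

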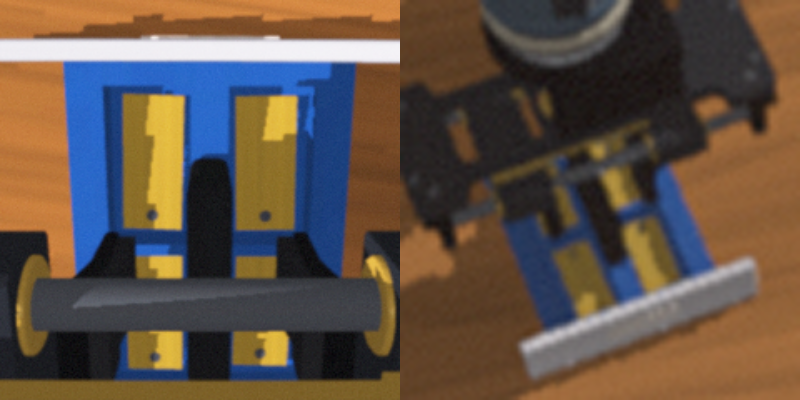

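The fingers now straddle the fin (left crop: fin at (210,260), fingers at (110,260) and (300,260)). I'll go down 0.7 cm and close.

Request:
{"api": "arm_command", "payload": {
  "plan": [
    [[0,0,0.4],[0,0,0]],
    [[0,0,0.3],[0,0,0]],
    [[0,0,0],[0,0,0]],
    [[0,0,0],[0,0,0]],
    [[0,0,0],[0,0,0]],
    [[0,0,0],[0,0,0]],
    [[0,0,0],[0,0,0]],
    [[0,0,0],[0,0,0]],
    [[0,0,0],[0,0,0]],
    [[0,0,0],[0,0,0]]
  ],
  "gripper": 1
}}

```text
t: 5.4
position: [0.4736, -0.3078, 0.0073]
orientation: [[0.991, 0.137, 0.0], [0.137, -0.991, -0.0], [0.0, 0.0, -1.0]]
force: [-0.2, -0.6, 2.3]
grip_width: 0.0118
grasp_force: 30.0
```

```bash
python3 - <<'E'
from h import *
st()
E
```

```text
t 5.40 p [ 0.4736 -0.3078  0.0073] yaw 7.90 z [ 0. -0. -1.] F [-0.2 -0.6  2.3] M [ 0.07  0.01 -0.05] w 0.0118 gf 30.0 q [-0.77  0.74  1.72  0.    0.68  0.66]
```

Request:
{"api": "arm_command", "payload": {
  "plan": [
    [[0,0,-0.3],[0,0,0]],
    [[0,0,-0.6],[0,0,0]],
    [[0,0,-1.2],[0,0,0]],
    [[0,0,-1.8],[0,0,0]],
    [[0,0,-1.8],[0,0,0]],
    [[0,0,-1.8],[0,0,0]],
    [[0,0,-1.2],[0,0,0]],
    [[0,0,-0.6],[0,0,0]],
    [[0,0,-0.3],[0,0,0]],
    [[0,0,0],[0,0,0]]
  ]
}}

```text
t: 6.23
position: [0.4735, -0.3076, 0.1036]
orientation: [[0.99, 0.138, 0.001], [0.138, -0.99, -0.001], [0.001, 0.001, -1.0]]
force: [0.0, -0.9, -4.4]
grip_width: 0.0118
grasp_force: 30.0
```

```bash
cat >> h.py <<'E'
def plate(s,c):
    P=cloud(c);T=(P-s['position'])@np.array(s['orientation'])
    f=(T[...,0]>.045)&(T[...,0]<.095)&(abs(T[...,1])<.08)&(T[...,2]>-.040)&(T[...,2]<-.012)
    q=T[f];r=cv2.minAreaRect((q[:,:2]*1000).astype(np.float32));print('plate',f.sum(),np.percentile(q,[1,50,99],axis=0).round(4).tolist(),r)
    t=f&(T[...,2]<np.percentile(q[:,2],20)+.004);q=T[t];print('top z',q[:,2].mean(),'fit z=a x+b y+c', np.linalg.lstsq(np.c_[q[:,1],np.ones(len(q))],q[:,2],rcond=None)[0])
E
python3 - <<'E'
from h import *
s=st();c=cap('wrist');plate(s,c)
P=cloud(c);T=(P-s['position'])@np.array(s['orientation']);I=c['image'].astype(int)
b=(I[...,2]>I[...,0]+40)&(I[...,2]>I[...,1]+25)&(T[...,0]>-.02)&(abs(T[...,1])<.06)
for lo,hi in((.0,.02),(.04,.06)):
    m=b&(T[...,0]>lo)&(T[...,0]<hi);print(lo,np.percentile(T[m][:,2],[5,50,95]).round(4))
E
```

```text
t 6.23 p [ 0.4735 -0.3076  0.1036] yaw 7.91 z [ 0.001 -0.001 -1.   ] F [ 0.  -0.9 -4.4] M [-0.    0.01  0.01] w 0.0118 gf 30.0 q [-0.77  0.58  1.68  0.    0.88  0.66]
plate 4219 [[0.054, -0.0615, -0.0265], [0.0646, 0.0013, -0.0248], [0.0685, 0.0625, -0.0121]] ((56.747039794921875, 0.6630287170410156), (23.493803024291992, 127.7052993774414), 0.007785100489854813)
top z -0.024918200965355724 fit z=a x+b y+c [-0.0011563 -0.0249175]
0.0 [-0.0116  0.0014  0.0028]
0.04 [-0.0119 -0.0104  0.0027]
```

Request:
{"api": "arm_command", "payload": {
  "plan": [
    [[0,-0.5,-0.5],[0,0,0]],
    [[0.1,-1.2,-1.2],[0,0,0]],
    [[0.2,-2,-1.6],[0,0,0]],
    [[0.3,-2.5,-1.6],[0,0,0]],
    [[0.4,-2.7,-1.6],[0,0,0]],
    [[0.4,-2.7,-1.6],[0,0,0]],
    [[0.4,-2.7,-1.6],[0,0,0]],
    [[0.4,-2.7,-1.6],[0,0,0]],
    [[0.4,-2.7,-1.6],[0,0,0]],
    [[0.4,-2.7,-1.0],[0,0,0]]
  ]
}}

```text
t: 7.12
position: [0.4719, -0.0799, 0.2429]
orientation: [[0.99, 0.138, 0.0], [0.138, -0.99, 0.0], [0.0, -0.0, -1.0]]
force: [0.5, -0.8, -3.3]
grip_width: 0.0117
grasp_force: 30.0
```

Request:
{"api": "arm_command", "payload": {
  "plan": [
    [[0.4,-2.7,-0.4],[0,0,0]],
    [[0.4,-2.7,0],[0,0,0]],
    [[0.3,-2.5,0],[0,0,0]],
    [[0.3,-2,0],[0,0,0]],
    [[0.2,-1.5,0],[0,0,0]],
    [[0.1,-0.8,0],[0,0,0]],
    [[0,-0.4,0],[0,0,0]],
    [[0,0,0],[0,0,0]],
    [[0,0,0],[0,0,0]],
    [[0,0,0],[0,0,0]]
  ]
}}

```text
t: 7.95
position: [0.4719, 0.0447, 0.2458]
orientation: [[0.991, 0.137, -0.0], [0.137, -0.991, -0.0], [-0.0, 0.0, -1.0]]
force: [0.6, -0.2, -3.8]
grip_width: 0.0118
grasp_force: 30.0
```

```bash
python3 - <<'E'
from h import *
s=st();c=cap('wrist','w2.png');plate(s,c)
P=cloud(c);I=c['image'].astype(int)
reg=(P[...,0]>.4)&(P[...,0]<.8)&(P[...,1]>-.1)&(P[...,1]<.17)
f=reg&(P[...,2]>.0435)&(P[...,2]<.058)&(I.max(-1)<130)
k,L,S,C=cv2.connectedComponentsWithStats(f.astype(np.uint8))
for i in range(1,k):
    if S[i,4]>150:
        q=P[L==i];print(S[i],q[:,2].mean().round(4),cv2.minAreaRect((q[:,:2]*1000).astype(np.float32)))
E
```

```text
t 7.95 p [0.4719 0.0447 0.2458] yaw 7.85 z [-0. -0. -1.] F [ 0.6 -0.2 -3.8] M [-0.02  0.01  0.06] w 0.0118 gf 30.0 q [-0.14  0.27  1.74 -0.    1.13  1.29]
plate 4273 [[0.0491, -0.0614, -0.0265], [0.0646, 0.0004, -0.0249], [0.0685, 0.0626, -0.0121]] ((56.77596664428711, 0.6864395141601562), (23.498937606811523, 127.78857421875), 0.007315165363252163)
top z -0.024988399467151902 fit z=a x+b y+c [-0.00121108 -0.02498759]
[ 351   13   29  139 2721] 0.0504 ((612.6185302734375, 20.861587524414062), (133.50830078125, 24.787771224975586), 12.944144248962402)
[ 244   21   31  134 2564] 0.0502 ((593.47314453125, 127.18465423583984), (130.17079162597656, 25.022310256958008), 8.841949462890625)
```

View pics/w2.png

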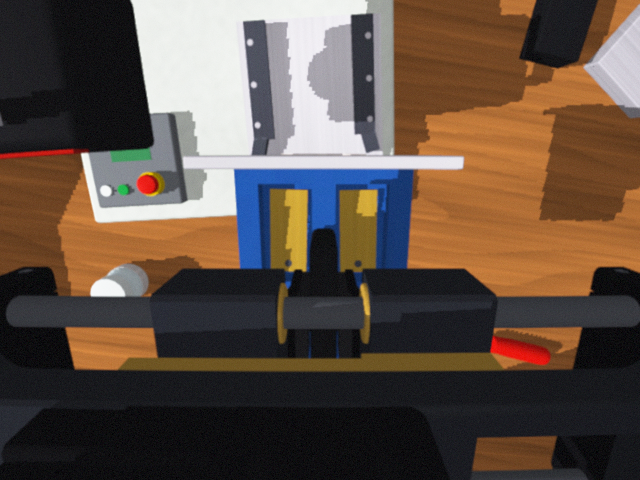

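The rails are in clear view at (258,85) and (365,80), with the held tray below them. The panel and parked head are on the left. I'll fit the rail centre line in slices.

```bash
python3 - <<'E'
from h import *
c=load('wrist');P=cloud(c);I=c['image'].astype(int)
reg=(P[...,0]>.4)&(P[...,0]<.8)&(P[...,1]>-.1)&(P[...,1]<.17)
f=reg&(P[...,2]>.0435)&(P[...,2]<.058)&(I.max(-1)<130)
k,L,S,C=cv2.connectedComponentsWithStats(f.astype(np.uint8))
ids=[i for i in range(1,k) if S[i,4]>150]
psi=11.;o=np.array([.6005,.0735])
for it in range(3):
    a=np.radians(psi);M=np.array([[np.cos(a),np.sin(a)],[-np.sin(a),np.cos(a)]])
    E=[]
    for x0 in np.arange(-.06,.07,.01):
        r=[]
        for i in ids:
            q=(P[L==i][:,:2]-o)@M.T;m=abs(q[:,0]-x0)<.005
            r+=[np.percentile(q[m,1],3),np.percentile(q[m,1],97)]
        E.append([x0]+sorted(r))
    E=np.array(E);g=E[2:];mid=(g[:,2]+g[:,3])/2
    fit=np.polyfit(g[:,0],mid,1);psi+=np.degrees(np.arctan(fit[0]));o=o+M.T@np.array([0,fit[1]])
    ext=[np.percentile(((P[L==i][:,:2]-o)@M.T)[:,0],[0.3,99.7]).round(4).tolist() for i in ids]
print((E*1000).round(1));print(psi,o,ext)
f=(P[...,2]>.033)&(P[...,2]<.037)&reg;print('bed z',np.median(P[f][:,2]))
E
```

```text
[[-60.  -67.6 -54.1  54.4  68. ]
 [-50.  -64.8 -47.7  47.9  66.3]
 [-40.  -63.7 -43.5  43.3  64. ]
 [-30.  -64.  -43.2  43.2  64. ]
 [-20.  -63.9 -43.3  43.3  63.8]
 [-10.  -63.4 -43.6  43.3  63.7]
 [  0.  -63.7 -43.   43.4  63.6]
 [ 10.  -64.  -42.7  43.1  63.6]
 [ 20.  -64.2 -42.9  43.2  63.4]
 [ 30.  -64.4 -43.3  43.2  63.3]
 [ 40.  -64.8 -43.5  43.3  63.2]
 [ 50.  -64.3 -43.1  43.2  63.2]
 [ 60.  -64.3 -43.5  43.2  63.1]]
11.245670692156727 [0.60043821 0.07381787] [[-0.0635, 0.0677], [-0.061, 0.0679]]
bed z 0.03534873935475641
```

Request:
{"api": "arm_command", "payload": {
  "plan": [
    [[0,0,0],[0,0,-2]],
    [[0,0,0],[0,0,-5]],
    [[0,0,0],[0,0,-7]],
    [[0,0,0],[0,0,-7]],
    [[0,0,0],[0,0,-7]],
    [[0,0,0],[0,0,-7]],
    [[0,0,0],[0,0,-7]],
    [[0,0,0],[0,0,-7]],
    [[0,0,0],[0,0,-7]],
    [[0,0,0],[0,0,-7]]
  ]
}}

```text
t: 8.83
position: [0.4719, 0.0446, 0.2459]
orientation: [[0.323, 0.946, -0.0], [0.946, -0.323, -0.0], [-0.0, 0.0, -1.0]]
force: [0.3, 0.2, -3.4]
grip_width: 0.0117
grasp_force: 30.0
```

Request:
{"api": "arm_command", "payload": {
  "plan": [
    [[0,0,0],[0,0,-7]],
    [[0,0,0],[0,0,-7]],
    [[0,0,0],[0,0,-7]],
    [[0,0,0],[0,0,-7]],
    [[0,0,0],[0,0,-7]],
    [[0,0,0],[0,0,-7]],
    [[0,0,0],[0,0,-7]],
    [[0,0,0],[0,0,-7]],
    [[0,0,0],[0,0,-7]],
    [[0,0,0],[0,0,-7]]
  ]
}}

```text
t: 9.67
position: [0.472, 0.0447, 0.2459]
orientation: [[-0.779, 0.627, 0.0], [0.627, 0.779, -0.0], [-0.0, -0.0, -1.0]]
force: [-0.4, -0.1, -3.8]
grip_width: 0.0117
grasp_force: 30.0
```

Request:
{"api": "arm_command", "payload": {
  "plan": [
    [[0,0,0],[0,0,-7]],
    [[0,0,0],[0,0,-7]],
    [[0,0,0],[0,0,-7]],
    [[0,0,0],[0,0,-7]],
    [[0,0,0],[0,0,-7]],
    [[0,0,0],[0,0,-6]],
    [[0,0,0],[0,0,-4]],
    [[0,0,0],[0,0,-2]],
    [[0,0,0],[0,0,0]],
    [[0,0,0],[0,0,0]]
  ]
}}

```text
t: 10.5
position: [0.4719, 0.0449, 0.2459]
orientation: [[-0.991, -0.135, 0.0], [-0.135, 0.991, -0.0], [-0.0, -0.0, -1.0]]
force: [0.4, 0.1, -3.9]
grip_width: 0.0117
grasp_force: 30.0
```

```bash
python3 - <<'E'
from h import *
s=st();plate(s,cap('wrist'));rel(s,[.4552,.0453,.0453],191.1)
E
```

```text
t 10.50 p [0.4719 0.0449 0.2459] yaw -172.21 z [ 0. -0. -1.] F [ 0.4  0.1 -3.9] M [ 0.12 -0.17 -0.  ] w 0.0117 gf 30.0 q [-0.14  0.27  1.74 -0.    1.13 -1.85]
plate 4224 [[0.0512, -0.0623, -0.0266], [0.0633, -0.0003, -0.0249], [0.0672, 0.0619, -0.0121]] ((56.17133712768555, -0.4207801818847656), (22.00197982788086, 127.80084228515625), 0.009948949329555035)
top z -0.024989534224456638 fit z=a x+b y+c [ 0.0014778  -0.02498913]
tool cm [ 1.65  0.27 20.06] rz -3.31
```

Request:
{"api": "arm_command", "payload": {
  "plan": [
    [[0.3,0.05,0.5],[0,0,-1]],
    [[0.3,0.05,1.5],[0,0,-1.3]],
    [[0.3,0.05,2],[0,0,-1]],
    [[0.3,0.05,2.5],[0,0,0]],
    [[0.3,0.05,2.5],[0,0,0]],
    [[0.15,0.02,2.5],[0,0,0]],
    [[0,0,2],[0,0,0]],
    [[0,0,1.5],[0,0,0]],
    [[0,0,1],[0,0,0]],
    [[0,0,0],[0,0,0]]
  ]
}}

```text
t: 11.38
position: [0.4536, 0.0454, 0.084]
orientation: [[-0.981, -0.194, -0.005], [-0.194, 0.981, 0.001], [0.004, 0.001, -1.0]]
force: [-0.6, 0.4, -3.5]
grip_width: 0.0119
grasp_force: 30.0
```

```bash
cat >> h.py <<'E'
O=np.array([.6004,.0738]);PS=np.radians(11.1);M2=np.array([[np.cos(PS),np.sin(PS)],[-np.sin(PS),np.cos(PS)]])
def mk(s):
    p=M2@(s['position'][:2]-O);print('marker frame TCP',(p*1000).round(1),'tray x %.1f'%(p[0]*1000+3.4),'under z %.1f'%((s['position'][2]-.007)*1000))
E
python3 - <<'E'
from h import *
s=st();mk(s);rel(s,[.4552,.0453,.0443],191.1)
E
```

```text
t 11.38 p [0.4536 0.0454 0.084 ] yaw -168.79 z [-0.005  0.001 -1.   ] F [-0.6  0.4 -3.5] M [ 0.15 -0.17 -0.04] w 0.0119 gf 30.0 q [-0.15  0.51  1.96 -0.    0.68 -1.91]
marker frame TCP [-149.5    0.4] tray x -146.1 under z 77.0
tool cm [-0.17 -0.05  3.97] rz 0.11
```

Request:
{"api": "arm_command", "payload": {
  "plan": [
    [[0,-0.04,0.5],[0,0,0.1]],
    [[0,0,0.8],[0,0,0]],
    [[0,0,0.8],[0,0,0]],
    [[0,0,0.7],[0,0,0]],
    [[0,0,0.5],[0,0,0]],
    [[0,0,0.4],[0,0,0]],
    [[0,0,0.2],[0,0,0]],
    [[0,0,0],[0,0,0]],
    [[0,0,0],[0,0,0]],
    [[0,0,0],[0,0,0]]
  ]
}}

```text
t: 12.22
position: [0.4555, 0.0449, 0.0471]
orientation: [[-0.981, -0.193, 0.001], [-0.193, 0.981, -0.0], [-0.001, -0.0, -1.0]]
force: [-0.2, -0.0, -3.9]
grip_width: 0.0119
grasp_force: 30.0
```

```bash
python3 - <<'E'
from h import *
s=st();c=cap('wrist');plate(s,c);mk(s);rel(s,[.4552,.0453,.0443],191.1)
cs=cap('scene');cv2.imwrite('pics/ins1.png',cv2.resize(cs['image'][190:350,290:500],(800,600),interpolation=cv2.INTER_CUBIC)[:,:,::-1])
E
```

```text
t 12.22 p [0.4555 0.0449 0.0471] yaw -168.89 z [ 0.001 -0.    -1.   ] F [-0.2 -0.  -3.9] M [ 0.12 -0.09  0.02] w 0.0119 gf 30.0 q [-0.15  0.59  1.98  0.    0.57 -1.91]
plate 4250 [[0.052, -0.0624, -0.0265], [0.0633, -0.0006, -0.0249], [0.0672, 0.0618, -0.0121]] ((56.22352981567383, -0.490478515625), (21.997833251953125, 127.93233489990234), 0.016421003267169)
top z -0.024989243094099944 fit z=a x+b y+c [ 0.00115204 -0.02498881]
marker frame TCP [-147.8   -0.4] tray x -144.4 under z 40.1
tool cm [0.02 0.04 0.28] rz 0.01
```

View pics/ins1.png

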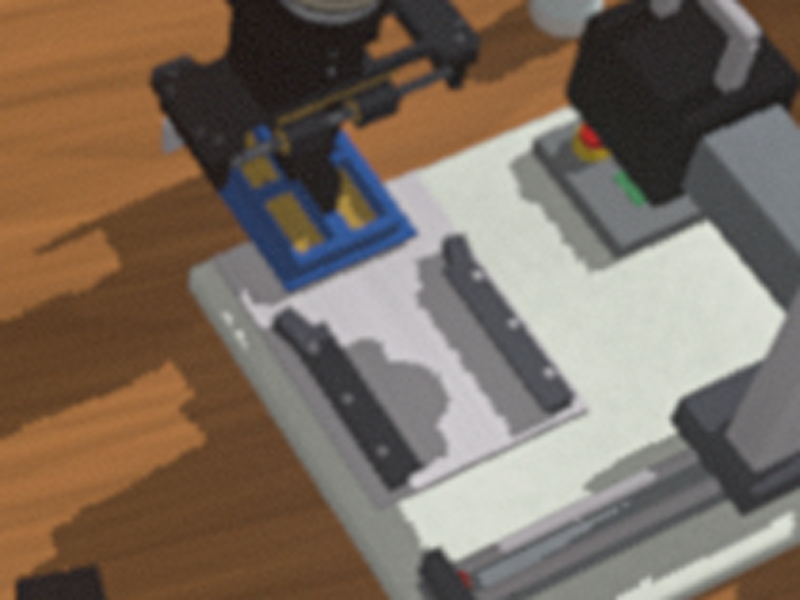

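The nose is at (345,260), square to the rail mouth between (285,330) and (455,245), about 5 mm over the bed. I'll lower 2.8 mm and begin inserting.

Request:
{"api": "arm_command", "payload": {
  "plan": [
    [[0,0.03,0.15],[0,0,0]],
    [[0,0,0.13],[0,0,0]],
    [[-0.3,0,0],[0,0,0]],
    [[-0.6,0,0],[0,0,0]],
    [[-0.7,0,0],[0,0,0]],
    [[-0.7,0,0],[0,0,0]],
    [[-0.7,0,0],[0,0,0]],
    [[-0.6,0,0],[0,0,0]],
    [[-0.3,0,0],[0,0,0]],
    [[0,0,0],[0,0,0]]
  ]
}}

```text
t: 13.15
position: [0.4948, 0.0528, 0.0442]
orientation: [[-0.981, -0.193, 0.002], [-0.193, 0.981, -0.0], [-0.002, -0.0, -1.0]]
force: [0.2, 0.3, -3.3]
grip_width: 0.0112
grasp_force: 30.0
```

```bash
python3 - <<'E'
from h import *
s=st();mk(s)
E
```

```text
t 13.15 p [0.4948 0.0528 0.0442] yaw -168.87 z [ 0.002 -0.    -1.   ] F [ 0.2  0.3 -3.3] M [ 0.07 -0.19 -0.01] w 0.0112 gf 30.0 q [-0.12  0.62  1.88  0.    0.64 -1.88]
marker frame TCP [-107.7   -0.3] tray x -104.3 under z 37.2
```

Request:
{"api": "arm_command", "payload": {
  "plan": [
    [[-0.3,0,0],[0,0,0]],
    [[-0.6,0,0],[0,0,0]],
    [[-0.7,0,0],[0,0,0]],
    [[-0.7,0,0],[0,0,0]],
    [[-0.7,0,0],[0,0,0]],
    [[-0.7,0,0],[0,0,0]],
    [[-0.6,0,0],[0,0,0]],
    [[-0.3,0,0],[0,0,0]],
    [[0,0,0],[0,0,0]],
    [[0,0,0],[0,0,0]]
  ]
}}

```text
t: 13.98
position: [0.5383, 0.0617, 0.044]
orientation: [[-0.981, -0.193, -0.001], [-0.193, 0.981, 0.0], [0.001, 0.0, -1.0]]
force: [0.1, 0.8, -3.8]
grip_width: 0.0117
grasp_force: 30.0
```

```bash
python3 - <<'E'
from h import *
s=st();mk(s);plate(s,cap('wrist'))
E
```

```text
t 13.98 p [0.5383 0.0617 0.044 ] yaw -168.88 z [-0.001  0.    -1.   ] F [ 0.1  0.8 -3.8] M [ 0.13 -0.1   0.03] w 0.0117 gf 30.0 q [-0.09  0.66  1.77 -0.    0.72 -1.86]
marker frame TCP [-63.3   0.1] tray x -59.9 under z 37.0
plate 4215 [[0.0528, -0.0623, -0.0265], [0.0633, -0.0005, -0.0249], [0.0672, 0.0618, -0.0121]] ((56.21931838989258, -0.22808837890625), (127.42552185058594, 21.97214126586914), 89.97882843017578)
top z -0.024957449979395804 fit z=a x+b y+c [ 0.00133653 -0.02495708]
```

Request:
{"api": "arm_command", "payload": {
  "plan": [
    [[-0.3,0,0],[0,0,0]],
    [[-0.6,0,0],[0,0,0]],
    [[-0.7,0,0],[0,0,0]],
    [[-0.7,0,0],[0,0,0]],
    [[-0.7,0,0],[0,0,0]],
    [[-0.7,0,0],[0,0,0]],
    [[-0.6,0,0],[0,0,0]],
    [[-0.4,0,0],[0,0,0]],
    [[-0.3,0,0],[0,0,0]],
    [[0,0,0],[0,0,0]]
  ]
}}

```text
t: 14.87
position: [0.5884, 0.0713, 0.0441]
orientation: [[-0.981, -0.193, 0.001], [-0.193, 0.981, -0.0], [-0.001, -0.0, -1.0]]
force: [-0.4, 0.1, -4.6]
grip_width: 0.0118
grasp_force: 30.0
```

```bash
python3 - <<'E'
from h import *
s=st();mk(s)
E
```

```text
t 14.87 p [0.5884 0.0713 0.0441] yaw -168.88 z [ 0.001 -0.    -1.   ] F [-0.4  0.1 -4.6] M [ 0.13 -0.11  0.  ] w 0.0118 gf 30.0 q [-0.07  0.7   1.64  0.    0.8  -1.83]
marker frame TCP [-12.2  -0.1] tray x -8.8 under z 37.1
```

Request:
{"api": "arm_command", "payload": {
  "plan": [
    [[-0.15,0,0.06],[0,0,0]],
    [[-0.15,0,0.06],[0,0,0]],
    [[-0.15,0,0],[0,0,0]],
    [[-0.15,0,0],[0,0,0]],
    [[-0.1,0,0],[0,0,0]],
    [[-0.1,0,0],[0,0,0]],
    [[-0.1,0,0],[0,0,0]],
    [[0,0,0],[0,0,0]],
    [[0,0,0],[0,0,0]],
    [[0,0,0],[0,0,0]]
  ]
}}

```text
t: 15.7
position: [0.595, 0.0727, 0.0427]
orientation: [[-0.981, -0.193, -0.003], [-0.193, 0.981, -0.0], [0.003, 0.0, -1.0]]
force: [-5.0, -2.3, -3.3]
grip_width: 0.0123
grasp_force: 30.0
```

```bash
python3 - <<'E'
from h import *
s=st();mk(s);plate(s,cap('wrist'))
E
```

```text
t 15.70 p [0.595  0.0727 0.0427] yaw -168.88 z [-0.003 -0.    -1.   ] F [-5.  -2.3 -3.3] M [-0.36  0.59 -0.1 ] w 0.0123 gf 30.0 q [-0.06  0.71  1.62 -0.    0.82 -1.83]
marker frame TCP [-5.5 -0. ] tray x -2.1 under z 35.7
plate 4215 [[0.0494, -0.0624, -0.0266], [0.0634, -0.0001, -0.025], [0.0672, 0.0618, -0.0121]] ((56.217018127441406, -0.22285079956054688), (22.000478744506836, 127.70722198486328), 0.012205453589558601)
top z -0.02506385014292147 fit z=a x+b y+c [ 0.00279056 -0.02506602]
```

Request:
{"api": "arm_command", "payload": {
  "plan": [
    [[-0.1,0,0],[0,0,0]],
    [[-0.1,0,0],[0,0,0]],
    [[-0.1,0,0],[0,0,0]],
    [[0,0,0],[0,0,0]],
    [[0,0,0],[0,0,0]],
    [[0,0,0],[0,0,0]],
    [[0,0,0],[0,0,0]],
    [[0,0,0],[0,0,0]],
    [[0,0,0],[0,0,0]],
    [[0,0,0],[0,0,0]]
  ]
}}

```text
t: 16.58
position: [0.5949, 0.0727, 0.0426]
orientation: [[-0.981, -0.193, -0.009], [-0.193, 0.981, -0.001], [0.009, 0.0, -1.0]]
force: [-9.3, -4.8, 1.5]
grip_width: 0.0119
grasp_force: 30.0
```

```bash
python3 - <<'E'
from h import *
s=st();mk(s);c=cap('wrist');plate(s,c);cs=cap('scene')
o=np.hstack([cv2.resize(cs['image'][200:320,340:460],(400,400),interpolation=cv2.INTER_CUBIC),cv2.resize(c['image'][:320,160:480],(400,400))])
cv2.imwrite('pics/ins2.png',o[:,:,::-1])
E
```

```text
t 16.58 p [0.5949 0.0727 0.0426] yaw -168.85 z [-0.009 -0.001 -1.   ] F [-9.3 -4.8  1.5] M [-0.78  1.32 -0.06] w 0.0119 gf 30.0 q [-0.06  0.71  1.61 -0.    0.83 -1.83]
marker frame TCP [-5.6 -0. ] tray x -2.2 under z 35.6
plate 4009 [[0.0541, -0.0624, -0.0263], [0.0636, 0.0008, -0.0247], [0.0671, 0.0619, -0.0121]] ((56.16759490966797, -0.14263153076171875), (21.989349365234375, 127.77320098876953), 0.011678116396069527)
top z -0.024756643736056724 fit z=a x+b y+c [ 0.00233332 -0.02475876]
```

View pics/ins2.png

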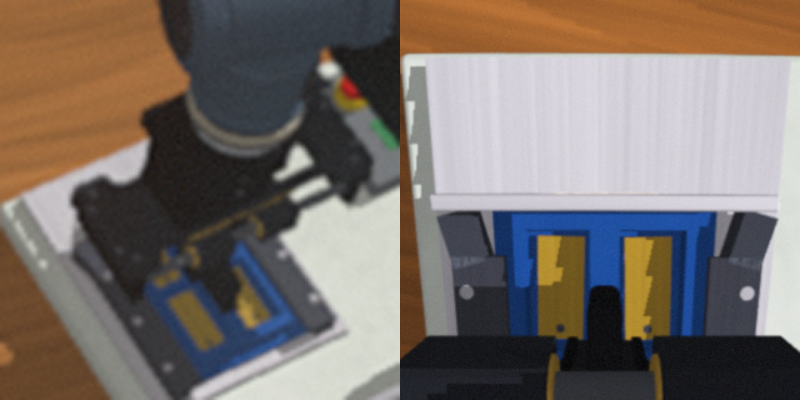

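The left crop shows the tray seated between the rails. The right crop shows the plate, at (605,200), against both flared rail ends at (465,215) and (750,215). The tool stopped advancing while the force rose, so the tray is home. I'll relax slightly, release and lift.

Request:
{"api": "arm_command", "payload": {
  "plan": [
    [[0.1,0,0],[0,0,0]],
    [[0.1,0,0],[0,0,0]],
    [[0,0,0],[0,0,0]],
    [[0,0,0],[0,0,0]],
    [[0,0,0],[0,0,0]],
    [[0,0,0],[0,0,0]],
    [[0,0,0],[0,0,0]],
    [[0,0,0],[0,0,0]],
    [[0,0,0],[0,0,0]],
    [[0,0,0],[0,0,0]]
  ],
  "gripper": 0.4
}}

```text
t: 17.52
position: [0.5974, 0.0732, 0.0429]
orientation: [[-0.981, -0.193, 0.0], [-0.193, 0.981, 0.0], [-0.0, 0.0, -1.0]]
force: [0.4, -0.5, -0.1]
grip_width: 0.0517
grasp_force: 0.0
```

```bash
python3 - <<'E'
from h import *
s=st();mk(s);plate(s,cap('wrist'))
E
```

```text
t 17.52 p [0.5974 0.0732 0.0429] yaw -168.89 z [ 0.  0. -1.] F [ 0.4 -0.5 -0.1] M [ 0.16 -0.09 -0.02] w 0.0517 gf 0.0 q [-0.06  0.71  1.61  0.    0.82 -1.83]
marker frame TCP [-3.  0.] tray x 0.4 under z 35.9
plate 3934 [[0.0629, -0.0623, -0.0259], [0.0663, 0.0008, -0.0244], [0.0699, 0.062, -0.0167]] ((57.821929931640625, -0.37291717529296875), (24.227035522460938, 128.26248168945312), 0.007928526028990746)
top z -0.02439285801466251 fit z=a x+b y+c [ 0.0018719  -0.02439444]
```

```bash
python3 - <<'E'
from h import *
s=st();c=load('wrist');P=cloud(c);T=(P-s['position'])@np.array(s['orientation']);I=c['image'].astype(int).max(-1)
z=P[...,2]
for sg in(-1,1):
  for y0 in(.052,.056,.060):
    m=(abs(T[...,1]-sg*y0)<.0015)&(T[...,0]>.04)&(T[...,0]<.085)
    r=T[m&(z>.045)&(z<.055)&(I<110)][:,0]; p=T[m&(z>.061)&(z<.072)][:,0]
    print(sg,y0,'rail max',np.percentile(r,98).round(4) if len(r) else None,len(r),'plate',np.percentile(p,[2,98]).round(4) if len(p) else None)
for u in (232,240,255,380,395,405):
    print(u,[(v,int(I[v,u]),round(T[v,u,0]*1000,1),round(z[v,u]*1000)) for v in range(150,180,2)])
E
```

```text
t 17.57 p [0.5974 0.0732 0.0429] yaw -168.89 z [ 0.  0. -1.] F [-0.3  0.6 -0.3] M [ 0.13 -0.12  0.01] w 0.0520 gf 0.0 q [-0.06  0.71  1.61  0.    0.82 -1.83]
-1 0.052 rail max 0.0552 177 plate [0.0633 0.0686]
-1 0.056 rail max 0.0622 256 plate [0.0633 0.0687]
-1 0.06 rail max 0.0614 253 plate [0.0634 0.0687]
1 0.052 rail max 0.0504 117 plate [0.0629 0.0686]
1 0.056 rail max 0.0616 263 plate [0.0629 0.0686]
1 0.06 rail max 0.0609 251 plate [0.0629 0.0687]
232 [(150, 205, np.float64(68.6), 67), (152, 216, np.float64(67.7), 66), (154, 219, np.float64(66.8), 68), (156, 215, np.float64(65.9), 66), (158, 215, np.float64(65.1), 67), (160, 211, np.float64(64.2), 68), (162, 157, np.float64(62.4), 35), (164, 139, np.float64(61.3), 36), (166, 143, np.float64(60.2), 35), (168, 140, np.float64(59.1), 35), (170, 143, np.float64(58.0), 35), (172, 144, np.float64(57.0), 36), (174, 141, np.float64(55.9), 35), (176, 141, np.float64(54.7), 34), (178, 136, np.float64(53.7), 35)]
240 [(150, 209, np.float64(68.6), 66), (152, 216, np.float64(67.7), 67), (154, 222, np.float64(66.8), 68), (156, 216, np.float
[... 1745 characters left out ...]
t64(59.9), 54), (170, 172, np.float64(58.9), 53), (172, 170, np.float64(58.0), 53), (174, 173, np.float64(57.0), 54), (176, 170, np.float64(56.0), 54), (178, 170, np.float64(54.9), 52)]
405 [(150, 204, np.float64(68.6), 66), (152, 227, np.float64(67.7), 68), (154, 229, np.float64(66.8), 68), (156, 229, np.float64(65.9), 68), (158, 226, np.float64(65.1), 68), (160, 224, np.float64(64.1), 67), (162, 174, np.float64(63.2), 66), (164, 114, np.float64(61.4), 39), (166, 167, np.float64(60.4), 41), (168, 166, np.float64(59.4), 40), (170, 161, np.float64(58.3), 40), (172, 140, np.float64(57.2), 39), (174, 132, np.float64(56.2), 40), (176, 107, np.float64(55.2), 41), (178, 101, np.float64(54.1), 40)]
```

No bed shows between the plate and the rails: the dark rail pixels start right at the plate edge. The tray is home. Next I'll clear the fin, then check the column height and bar position for the head move.

Request:
{"api": "arm_command", "payload": {
  "plan": [
    [[0,0,-0.5],[0,0,0]],
    [[0,0,-1],[0,0,0]],
    [[0,0,-1.5],[0,0,0]],
    [[0,0,-2],[0,0,0]],
    [[0,-0.5,-2.5],[0,0,0]],
    [[0,-0.5,-3],[0,0,0]],
    [[0,-0.5,-3],[0,0,0]],
    [[0,-0.5,-3],[0,0,0]],
    [[0,0,-3],[0,0,0]],
    [[0,0,-3],[0,0,0]]
  ]
}}

```text
t: 18.4
position: [0.601, 0.0533, 0.2707]
orientation: [[-0.981, -0.192, 0.001], [-0.192, 0.981, -0.0], [-0.001, -0.0, -1.0]]
force: [0.5, -0.2, -1.4]
grip_width: 0.0523
grasp_force: 0.0
```

```bash
python3 - <<'E'
from h import *
s=st();mk(s)
for n in('scene','top'):
    c=cap(n);P=cloud(c);m=(P[...,:2]-O)@M2.T*1000;z=P[...,2]
    f=(z>.292)&(z<.325)&(abs(m[...,0]+5)<50)&(m[...,1]>110)&(m[...,1]<190)
    print(n,'bar',f.sum(),cv2.minAreaRect(m[f].astype(np.float32)) if f.any() else 0,np.median(P[f][:,2]))
    for lo in(50,80,110,140,170):
        f=(m[...,0]>lo)&(m[...,0]<lo+30)&(m[...,1]>100)&(m[...,1]<200);print(lo,np.percentile(z[f],[50,99]).round(3),end=' ')
    print()
E
```

```text
t 18.40 p [0.601  0.0533 0.2707] yaw -168.92 z [ 0.001 -0.    -1.   ] F [ 0.5 -0.2 -1.4] M [ 0.1  -0.13  0.01] w 0.0523 gf 0.0 q [-0.1   0.43  1.41  0.    1.3  -1.86]
marker frame TCP [ -3.4 -20.3] tray x 0.0 under z 263.7
scene bar 239 ((-3.726459503173828, 147.52291870117188), (71.0491714477539, 15.523656845092773), 2.2268402576446533) 0.3065895227630513
50 [0.033 0.25 ] 80 [0.231 0.25 ] 110 [0.211 0.25 ] 140 [0.204 0.278] 170 [0.073 0.267] 
top bar 52 ((13.8700590133667, 153.1982879638672), (11.378883361816406, 31.31249237060547), 70.8676528930664) 0.30925105062043456
50 [0.246 0.252] 80 [0.246 0.251] 110 [0.248 0.276] 140 [0.274 0.28 ] Traceback (most recent call last):
  File "<stdin>", line 8, in <module>
    return _quantile_unchecked(
        a, q, axis, out, overwrite_input, method, keepdims, weights)
    return _ureduce(a,
                    func=_quantile_ureduce_func,
    ...<5 lines>...
                    overwrite_input=overwrite_input,
                    method=method)
    r = func(a, **kwargs)
    result = _quantile(arr,
                       quantiles=q,
    ...<2 lines>...
                       out=out,
                       weights=wgt)
    slices_having_nans = np.isnan(arr[-1, ...])
                                  ~~~^^^^^^^^^
IndexError: index -1 is out of bounds for axis 0 with size 0
```

Request:
{"api": "arm_command", "payload": {
  "plan": [
    [[0,0,-2],[0,0,0]],
    [[0,0,-2],[0,0,0]],
    [[0.15,1,-0.5],[0,0,0]],
    [[0,2.5,0],[0,0,0]],
    [[0,3,0],[0,0,0]],
    [[0,3,0],[0,0,0]],
    [[0,3,0],[0,0,0]],
    [[0,2.5,0],[0,0,0]],
    [[0,1.3,0],[0,0,0]],
    [[0,0.5,0],[0,0,0]]
  ]
}}

```text
t: 19.33
position: [0.5659, 0.2204, 0.3123]
orientation: [[-0.981, -0.196, -0.001], [-0.196, 0.981, 0.0], [0.001, 0.0, -1.0]]
force: [-0.7, -0.7, 0.1]
grip_width: 0.0521
grasp_force: 0.0
```

```bash
python3 - <<'E'
from h import *
s=st();mk(s);c=cap('wrist');P=cloud(c);T=(P-s['position'])@np.array(s['orientation']);I=c['image'].astype(int).max(-1)
z=P[...,2]
f=(z>.295)&(z<.32)&(abs(T[...,0])<.08)&(abs(T[...,1])<.06)
q=T[f];print(f.sum(),np.percentile(q,[1,50,99],axis=0).round(4).tolist(),cv2.minAreaRect((q[:,:2]*1000).astype(np.float32)))
E
```

```text
t 19.33 p [0.5659 0.2204 0.3123] yaw -168.71 z [-0.001  0.    -1.   ] F [-0.7 -0.7  0.1] M [ 0.07 -0.13  0.01] w 0.0521 gf 0.0 q [ 0.19  0.4   1.34  0.    1.4  -1.58]
marker frame TCP [ -5.6 150.5] tray x -2.2 under z 305.3
1808 [[-0.0141, -0.0065, 0.0007], [0.0128, -0.0006, 0.0024], [0.0352, 0.0051, 0.0146]] ((10.100567817687988, -0.6603059768676758), (50.56487274169922, 11.783591270446777), 0.12488770484924316)
```

The bar is centred within 1 mm. I'll descend 4.7 cm and close on it.

Request:
{"api": "arm_command", "payload": {
  "plan": [
    [[0,-0.06,0.5],[0,0,0]],
    [[0,0,1],[0,0,0]],
    [[0,0,1.2],[0,0,0]],
    [[0,0,1],[0,0,0]],
    [[0,0,0.7],[0,0,0]],
    [[0,0,0.3],[0,0,0]],
    [[0,0,0],[0,0,0]],
    [[0,0,0],[0,0,0]],
    [[0,0,0],[0,0,0]],
    [[0,0,0],[0,0,0]]
  ]
}}

```text
t: 20.22
position: [0.568, 0.2176, 0.2666]
orientation: [[-0.981, -0.193, 0.001], [-0.193, 0.981, 0.0], [-0.001, -0.0, -1.0]]
force: [0.0, 0.3, -0.0]
grip_width: 0.0525
grasp_force: 0.0
```

Request:
{"api": "arm_command", "payload": {
  "plan": [
    [[0,0,0],[0,0,0]],
    [[0,0,0],[0,0,0]],
    [[0,0,0],[0,0,0]],
    [[0,0,0],[0,0,0]],
    [[0,0,0],[0,0,0]],
    [[0,0,0],[0,0,0]],
    [[0,0,0],[0,0,0]],
    [[0,0,0],[0,0,0]],
    [[0,0,0],[0,0,0]],
    [[0,0,0],[0,0,0]]
  ],
  "gripper": 1
}}

```text
t: 21.05
position: [0.5674, 0.2181, 0.266]
orientation: [[-0.981, -0.193, -0.0], [-0.193, 0.981, 0.001], [-0.0, 0.001, -1.0]]
force: [-0.6, 2.0, 0.3]
grip_width: 0.0113
grasp_force: 30.0
```

```bash
python3 - <<'E'
from h import *
s=st();mk(s)
E
```

```text
t 21.05 p [0.5674 0.2181 0.266 ] yaw -168.89 z [-0.     0.001 -1.   ] F [-0.6  2.   0.3] M [ 0.53 -0.08 -0.07] w 0.0113 gf 30.0 q [ 0.18  0.44  1.4   0.    1.3  -1.58]
marker frame TCP [ -4.6 147.9] tray x -1.2 under z 259.0
```

Request:
{"api": "arm_command", "payload": {
  "plan": [
    [[0,-0.3,0],[0,0,0]],
    [[0,-0.7,0],[0,0,0]],
    [[0,-1.1,0],[0,0,0]],
    [[0,-1.4,0],[0,0,0]],
    [[0,-1.5,0],[0,0,0]],
    [[0,-1.5,0],[0,0,0]],
    [[0,-1.5,0],[0,0,0]],
    [[0,-1.2,0],[0,0,0]],
    [[0,-0.8,0],[0,0,0]],
    [[0,-0.5,0],[0,0,0]]
  ]
}}

```text
t: 21.88
position: [0.5876, 0.113, 0.266]
orientation: [[-0.981, -0.192, -0.001], [-0.192, 0.981, -0.001], [0.001, -0.0, -1.0]]
force: [-2.1, 2.8, 1.7]
grip_width: 0.0117
grasp_force: 30.0
```

```bash
python3 - <<'E'
from h import *
s=st();mk(s)
E
```

```text
t 21.88 p [0.5876 0.113  0.266 ] yaw -168.95 z [-0.001 -0.001 -1.   ] F [-2.1  2.8  1.7] M [ 0.58  0.12 -0.  ] w 0.0117 gf 30.0 q [ 0.    0.43  1.42 -0.    1.29 -1.76]
marker frame TCP [-5. 41.] tray x -1.6 under z 259.0
```

Next, 3.6 cm, then creep to the stop.

Request:
{"api": "arm_command", "payload": {
  "plan": [
    [[0,-0.4,0],[0,0,0]],
    [[0,-0.6,0],[0,0,0]],
    [[0,-0.6,0],[0,0,0]],
    [[0,-0.6,0],[0,0,0]],
    [[0,-0.5,0],[0,0,0]],
    [[0,-0.4,0],[0,0,0]],
    [[0,-0.3,0],[0,0,0]],
    [[0,-0.2,0],[0,0,0]],
    [[0,-0.1,0],[0,0,0]],
    [[0,0,0],[0,0,0]]
  ]
}}

```text
t: 22.72
position: [0.5944, 0.0775, 0.2659]
orientation: [[-0.981, -0.193, -0.001], [-0.193, 0.981, -0.001], [0.001, -0.001, -1.0]]
force: [-5.6, 0.3, 2.3]
grip_width: 0.0116
grasp_force: 30.0
```

Request:
{"api": "arm_command", "payload": {
  "plan": [
    [[0,-0.1,0],[0,0,0]],
    [[0,-0.1,0],[0,0,0]],
    [[0,-0.1,0],[0,0,0]],
    [[0,-0.1,0],[0,0,0]],
    [[0,-0.1,0],[0,0,0]],
    [[0,0,0],[0,0,0]],
    [[0,0,0],[0,0,0]],
    [[0,0,0],[0,0,0]],
    [[0,0,0],[0,0,0]],
    [[0,0,0],[0,0,0]]
  ]
}}

```text
t: 23.55
position: [0.5951, 0.0737, 0.2659]
orientation: [[-0.981, -0.193, -0.001], [-0.193, 0.981, 0.0], [0.001, 0.001, -1.0]]
force: [-5.1, 1.9, 2.8]
grip_width: 0.0119
grasp_force: 30.0
```

```bash
python3 - <<'E'
from h import *
s=st();mk(s)
E
```

```text
t 23.55 p [0.5951 0.0737 0.2659] yaw -168.87 z [-0.001  0.    -1.   ] F [-5.1  1.9  2.8] M [ 0.53  0.75 -0.04] w 0.0119 gf 30.0 q [-0.06  0.43  1.42  0.    1.29 -1.83]
marker frame TCP [-5.2  0.9] tray x -1.8 under z 258.9
```

Request:
{"api": "arm_command", "payload": {
  "plan": [
    [[0,-0.1,0],[0,0,0]],
    [[0,-0.1,0],[0,0,0]],
    [[0,-0.1,0],[0,0,0]],
    [[0,-0.1,0],[0,0,0]],
    [[0,0,0],[0,0,0]],
    [[0,0,0],[0,0,0]],
    [[0,0,0],[0,0,0]],
    [[0,0,0],[0,0,0]],
    [[0,0,0],[0,0,0]],
    [[0,0,0],[0,0,0]]
  ]
}}

```text
t: 24.38
position: [0.5951, 0.0739, 0.2659]
orientation: [[-0.981, -0.194, -0.003], [-0.194, 0.981, 0.008], [0.001, 0.008, -1.0]]
force: [-6.4, 11.1, 3.3]
grip_width: 0.0116
grasp_force: 30.0
```

```bash
python3 - <<'E'
from h import *
s=st();mk(s)
E
```

```text
t 24.38 p [0.5951 0.0739 0.2659] yaw -168.83 z [-0.003  0.008 -1.   ] F [-6.4 11.1  3.3] M [ 1.8   0.89 -0.08] w 0.0116 gf 30.0 q [-0.07  0.43  1.42  0.01  1.29 -1.83]
marker frame TCP [-5.2  1.1] tray x -1.8 under z 258.9
```

It stopped at y ≈ 1 mm and the force rose to 11 N with no motion, so the head is on its stop. I'll release, then lift clear.

Request:
{"api": "arm_command", "payload": {
  "plan": [
    [[0,0,0],[0,0,0]],
    [[0,0,0],[0,0,0]],
    [[0,0,0],[0,0,0]],
    [[0,0,0],[0,0,0]],
    [[0,0,0],[0,0,0]],
    [[0,0,0],[0,0,0]],
    [[0,0,0],[0,0,0]],
    [[0,0,0],[0,0,0]],
    [[0,0,0],[0,0,0]],
    [[0,0,0],[0,0,0]]
  ],
  "gripper": 0.5
}}

```text
t: 25.22
position: [0.5967, 0.0692, 0.2659]
orientation: [[-0.981, -0.193, 0.0], [-0.193, 0.981, -0.0], [-0.0, -0.0, -1.0]]
force: [0.9, -0.7, 0.8]
grip_width: 0.0435
grasp_force: 0.0
```

Request:
{"api": "arm_command", "payload": {
  "plan": [
    [[0,0.3,0],[0,0,0]],
    [[0,0,-0.5],[0,0,0]],
    [[0,0,-1],[0,0,0]],
    [[0,0,-1.5],[0,0,0]],
    [[0,0,-2],[0,0,0]],
    [[0,0,-2],[0,0,0]],
    [[0,0,-2],[0,0,0]],
    [[0,0,-1.5],[0,0,0]],
    [[0,0,-1],[0,0,0]],
    [[0,0,0],[0,0,0]]
  ]
}}

```text
t: 26.05
position: [0.5974, 0.0723, 0.3845]
orientation: [[-0.981, -0.193, 0.007], [-0.193, 0.981, -0.0], [-0.006, -0.002, -1.0]]
force: [-0.2, -0.8, 0.4]
grip_width: 0.0436
grasp_force: 0.0
```

```bash
python3 - <<'E'
from h import *
s=st();mk(s);c=cap('wrist');P=cloud(c);m=(P[...,:2]-O)@M2.T*1000;z=P[...,2]
f=(z>.296)&(z<.32)&(abs(m[...,0]+5)<50)&(abs(m[...,1])<40)
print('bar',f.sum(),cv2.minAreaRect(m[f].astype(np.float32)) if f.any() else 0)
for sg in(-1,1):
    for y0 in(50,):
        f=(abs(m[...,1]-sg*y0)<12)&(m[...,0]<-40)&(m[...,0]>-90)&(z>.061)&(z<.072);print(sg,f.sum(),np.percentile(m[f][:,0],[2,98]) if f.any() else 0)
cs=cap('scene');cv2.imwrite('pics/fin.png',cs['image'][:,:,::-1])
E
```

```text
t 26.05 p [0.5974 0.0723 0.3845] yaw -168.88 z [ 0.007 -0.    -1.   ] F [-0.2 -0.8  0.4] M [ 0.12 -0.12 -0.  ] w 0.0436 gf 0.0 q [-0.07  0.34  1.24 -0.    1.55 -1.83]
marker frame TCP [-3.2 -0.9] tray x 0.2 under z 377.5
bar 1316 ((-6.808408737182617, 0.8402366638183594), (11.665169715881348, 69.38252258300781), 89.95806884765625)
-1 68 [-71.44586092 -67.25930116]
1 68 [-71.46680908 -67.27774299]
```

View pics/fin.png

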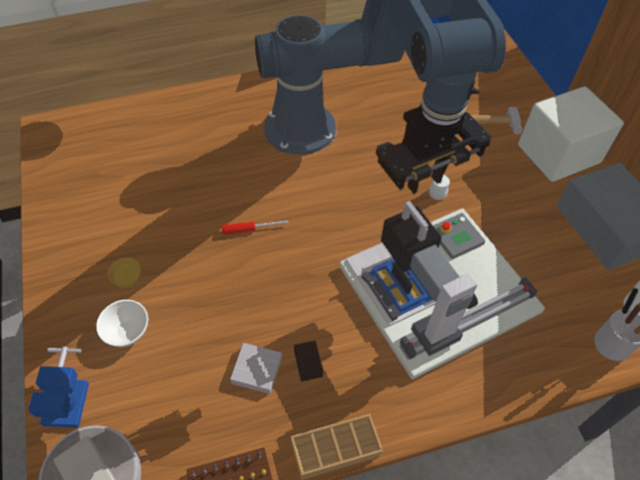

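The final view shows the tray in the rails with its tags visible at (400,288), the head over it with its bar at (415,222), and the bystanders where they were. The gripper is free above. The plate's outer face measures -71.4 mm (home is -71), and the bar is at y 0.8 mm.

```bash
python3 -c "
from rig import arm
print(arm.close_job())"
```

```text
the job is handed in; nothing more can be done
None
```

The job is handed in at about 26 s of the 66 s allowed: the tray is turned end for end and home in the rails, tags visible in it, the marking head is at its stop over the tray, and the gripper is clear of everything.

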